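# Load a grinding jar with a one-ball scoop

### The arm

A 7-joint arm with a two-finger parallel gripper is mounted at the origin on the work surface. World frame = base frame: x ahead of the robot, y to its left, z up, the work surface at z = 0. Lengths are in m, angles in rad, forces in N, time in s.
With the tool pointing down it reaches from about 0.425 to 0.925 m from the base axis. Payload 6.8 kg.
Tool frame: the origin (TCP) lies on the centre line of the jaws, within the pads' length; the fingertips stand 14 mm ahead of it and the grasp point (between the pads) lies 5 mm behind it (r.tips_ahead is the distance from the TCP to the fingertips, in m); z points along the fingers, y is the line along which they close (so a half turn about z gives the same grasp; the last joint's range is limited). The gripper opens to 85 mm and grips with 20 to 120 N. Pads are 22 mm wide; open, the fingers measure 114 mm over their backs; the gripper's body (76 mm by 85 mm) begins 54 mm behind the grasp point. The pads swing forward as they close: fully open they stand 13 mm farther back than shut.
Start: joints at [-1.277, 0.477, 0.022, 1.555, -0.011, 1.109, -0.083], TCP at [0.264, 0.621, 0.245] pointing down, gripper open.
Joint ranges: [-2.96, 2.96], [-0.34, 2.1], [-1.41, 1.46], [0.24, 2.44], [-1.37, 4.51], [0.17, 1.92], [-2.96, 2.96]. Speed limits (rad/s): [2.39, 2.39, 3.14, 3.14, 3.14, 3.14, 3.14].

### API

Orientations are given as a rotation vector (axis times angle).
In Python, from bench import r, eyes gives the robot as it stands.
- The arm moves only by the tool step_arm, never from a script. Its argument "rows" is a list of rows, each a list of 6 numbers: the shift along the world's x, y, z in units of 60 cm (1.0 is 60 cm), then the turn, a rotation vector about the world's x, y, z in units of pi rad (1.0 is pi rad). In form: [[x, y, z, rx, ry, rz], ...]. A call has 1 to 5 rows; each row is the pose to reach, as a shift and turn from the pose commanded when the call began, turning the shorter way round; what a row does not reach only later rows make up. A row lasts 1/12 s, in which the tool goes at most 41.7 mm and 7.16 degrees, less where a joint would pass 70% of its speed; a pose out of reach is approached as far as the arm can. A call with a number of a shift or a turn outside -1 to 1 is refused whole. A call with a gripper value outside its range is refused whole. "jaw" is the closure, from 0 (fully open) to 1 (shut), set as the call begins (left out, the last holds). The fingers move at their own pace and stop on an object; "squeeze" is the grip in N (left out, the last holds). Time passes only in rows, so rows that repeat a pose let the fingers close. It gives the time, the measured TCP pose, the force, the opening and the grip force at its end, in the units of the state.
- r.get_obs(): the state, without advancing time (a new reading comes with each control period).
- eyes.grab_frame(name): name is "scene" or "top" or "wrist"; returns the picture (384x512x3 uint8, red, green, blue); there is no depth.
- eyes.camera_info(name): a dict with "mtx" (3x3 intrinsics, pixels), "k1" (the pictures are not rectified: a ray, as slopes to the right and down, at radius r is drawn at 1 + k1 r^2 times it, then the intrinsics apply), "extrinsics" (4x4, takes a point from camera to world coordinates); the wrist camera has in their place "tool_from_camera" (4x4, takes a point from camera to tool coordinates, whose origin is the TCP and whose axes are the flange's). Camera axes: x right, y down, z forward; pixel columns grow to the right and rows downward; lengths in m; the calibration is good to about 2 mm. A picture is of the moment at which its call begins: read the wrist's pose just before it. camera_info takes no time and is no camera call.
- r.hand_in(): hands the job in; it is judged then, once.
The state is a dict: "clock": time; "joints": joint angles; "qvel": joint speeds; "tau": joint torques, N m; "tcp_pos": TCP position; "orientation": TCP orientation; "contact_force": force on the tool from outside, world axes, zero at the start; "moment": the same for the moment, N m; "grip_width": finger opening in m; "gripper_force": force on a finger pad.
Only numpy, scipy, OpenCV 4.12 (cv2) and the standard library are available. Lean on these libraries where they do the work, as an engineer would, in place of code of your own. Each camera call takes 0.05 s, during which the arm holds its last target. There are 200 camera calls.

### The job

With the one-ball scoop, carry two of the three white grinding balls from the lane tray into the steel jar, one at a time, never touching a ball with the fingers; leave the third in the tray. Then stand the scoop upright on the bench and let go, leaving everything else where it is.

Things in the scene. Friction and masses are not known exactly. Their poses are not given: they have to be found in the camera images.
- tray: Grey plastic tray fixed to the bench, open on top, 129 x 112 mm (its x, y). Origin on its underside, z up. Three lanes run along x, 32 mm wide, centred at y = -35, 0, +35 mm; lane walls 20 mm high above a floor that is 5 mm above the bench. It lies left or right on the bench (the jar on the other side), +x turned at most 0.35 rad from the world's +x.
- tray_stop (a point): On the face of the stop plate that keeps the balls in at the lanes' +x end: x = +40 mm in the tray, floor height, middle lane. Same axes as the tray. The plate, 4 mm thick, reaches from 14 to 27 mm above the bench, so under it is a 9 mm gap above the floor for the scoop's tongue; the floor goes on 24 mm behind. A tongue still under the plate cannot be lifted: draw it back 20 mm first.
- tray_sill (a point): Inner face of the sill that closes the lanes at their -x end: x = -55 mm in the tray, floor height, middle lane. The sill is 4 mm thick, its top 25 mm above the bench. The scoop's tongue is let down between sill and ball, then slid along the floor in +x: the ball, held by the stop plate, rides up the lip and drops into the hole.
- scoop_grip (a point): Centre of the black grip bar of the loose steel scoop (about 160 g in all), 46 mm above its sole. Axes: x from the grip to the pocket, y across, z up. The bar is 76 mm long (x), 14 mm wide (y), 24 mm high: pinch it across its width from above. A neck at x = 49 to 56 mm goes from the bar down to the tongue.
- scoop_pocket (a point): Where a ball's centre sits when in the pocket, a 13 mm square through-hole in the scoop's tongue: 75 mm ahead (x) of scoop_grip, 31.3 mm below it, 14.7 mm above the sole. Same axes. The ball sinks 2 mm into the hole; it stays in up to about 30 degrees of tilt and rolls out, forwards or sideways, at 45 degrees and more.
- scoop_lip (a point): Front edge of the scoop's tongue, at sole height, 92 mm ahead (x) of scoop_grip. The tongue is 22 mm wide and 4 mm thick, from x = 49 mm to the lip; its last 10 mm slope down to 1.5 mm.
- scoop_foot (a point): Underside of the scoop's rear foot, 36.5 mm behind scoop_grip, at sole height: 17 mm long (x), 36 mm wide, under a leg 14 mm wide. The scoop stands by itself on tongue and foot.
- jar_in (a point): Centre of the inner floor of the open steel grinding jar, 6 mm above the bench. The jar is round and fixed: 100 mm outer, 88 mm inner diameter, rim 60 mm above the bench. It is empty at the start. The jar's flat lid lies elsewhere.
- ball0_center (a point): Centre of one of three identical polished, slippery white ceramic balls, 25 mm in diameter, 32 g. At the start each lies in a lane of the tray (lane y = -35 mm), 12.5 to 20 mm from the lane's stop plate (ball centre to plate face). It rolls sluggishly and stays where it stops.
- ball1_center (a point): Centre of one of three identical polished, slippery white ceramic balls, 25 mm in diameter, 32 g. At the start each lies in a lane of the tray (middle lane), 12.5 to 20 mm from the lane's stop plate (ball centre to plate face). It rolls sluggishly and stays where it stops.
- ball2_center (a point): Centre of one of three identical polished, slippery white ceramic balls, 25 mm in diameter, 32 g. At the start each lies in a lane of the tray (lane y = +35 mm), 12.5 to 20 mm from the lane's stop plate (ball centre to plate face). It rolls sluggishly and stays where it stops.
Things that resemble listed ones, but are neither listed nor needed, are in the scene too. Leave any blue or yellow look-alike of the part that bears ball0_center alone.

How it is judged:
On the way, in this order (a step that is already met when the one before it is completed fails the run):
1. one ball lies in the scoop's pocket, lifted clear of the tray (((distance between ball0_center and scoop_pocket below 0.009 m and height (world z) of ball0_center above 0.05 m and contact force between ball0 and the fingers below 0.3 N) or (distance between ball1_center and scoop_pocket below 0.009 m and height (world z) of ball1_center above 0.05 m and contact force between ball1 and the fingers below 0.3 N) or (distance between ball2_center and scoop_pocket below 0.009 m and height (world z) of ball2_center above 0.05 m and contact force between ball2 and the fingers below 0.3 N))), for 0.2 s.
2. a ball is in the jar (((horizontal distance between ball0_center and jar_in below 0.042 m and height (world z) of ball0_center below 0.055 m) or (horizontal distance between ball1_center and jar_in below 0.042 m and height (world z) of ball1_center below 0.055 m) or (horizontal distance between ball2_center and jar_in below 0.042 m and height (world z) of ball2_center below 0.055 m))), for 0.2 s.
3. a second ball lies in the scoop's pocket, lifted clear of the tray (((distance between ball0_center and scoop_pocket below 0.009 m and height (world z) of ball0_center above 0.05 m and contact force between ball0 and the fingers below 0.3 N) or (distance between ball1_center and scoop_pocket below 0.009 m and height (world z) of ball1_center above 0.05 m and contact force between ball1 and the fingers below 0.3 N) or (distance between ball2_center and scoop_pocket below 0.009 m and height (world z) of ball2_center above 0.05 m and contact force between ball2 and the fingers below 0.3 N))), for 0.2 s.
4. two balls are in the jar ((((horizontal distance between ball0_center and jar_in below 0.042 m and height (world z) of ball0_center below 0.055 m) and (horizontal distance between ball1_center and jar_in below 0.042 m and height (world z) of ball1_center below 0.055 m)) or ((horizontal distance between ball0_center and jar_in below 0.042 m and height (world z) of ball0_center below 0.055 m) and (horizontal distance between ball2_center and jar_in below 0.042 m and height (world z) of ball2_center below 0.055 m)) or ((horizontal distance between ball1_center and jar_in below 0.042 m and height (world z) of ball1_center below 0.055 m) and (horizontal distance between ball2_center and jar_in below 0.042 m and height (world z) of ball2_center below 0.055 m)))), for 0.2 s.
At the end, for the whole second after the job is handed in: Two balls lie in the jar (within its bore, below its rim), the third lies in the tray's lanes, and the scoop stands upright (within 0.12 rad) with its sole and foot on the bench itself (within 3.5 mm), released, everything at rest ((((horizontal distance between ball0_center and jar_in below 0.042 m and height (world z) of ball0_center below 0.055 m) and (horizontal distance between ball1_center and jar_in below 0.042 m and height (world z) of ball1_center below 0.055 m) and (x of ball2_center in the frame of tray between -0.05 and 0.045 m and y of ball2_center in the frame of tray between -0.05 and 0.05 m and height (world z) of ball2_center below 0.03 m)) or ((horizontal distance between ball0_center and jar_in below 0.042 m and height (world z) of ball0_center below 0.055 m) and (horizontal distance between ball2_center and jar_in below 0.042 m and height (world z) of ball2_center below 0.055 m) and (x of ball1_center in the frame of tray between -0.05 and 0.045 m and y of ball1_center in the frame of tray between -0.05 and 0.05 m and height (world z) of ball1_center below 0.03 m)) or ((horizontal distance between ball1_center and jar_in below 0.042 m and height (world z) of ball1_center below 0.055 m) and (horizontal distance between ball2_center and jar_in below 0.042 m and height (world z) of ball2_center below 0.055 m) and (x of ball0_center in the frame of tray between -0.05 and 0.045 m and y of ball0_center in the frame of tray between -0.05 and 0.05 m and height (world z) of ball0_center below 0.03 m))) and angle between scoop_grip's own z axis and vertical below 0.12 rad and height (world z) of scoop_grip between 0.042 and 0.0495 m and linear speed of scoop below 0.02 m/s and linear speed of each of ball0, ball1, ball2 below 0.03 m/s); the robot touches nothing.
It fails at once if the fingers touch a ball (contact force between any of ball0, ball1, ball2 and the fingers above 0.5 N).
It fails at once if a bystander is pushed more than 30 mm (distance of any of jar_lid, gasket, amber, white_tub, small_jar, brush, carton from where it was at the start of the episode above 0.03 m).
It also fails if it takes over 72 s, if anything falls off the work surface, if the arm or the gripper's body presses on something with over 40 N, if the wrist force passes 120 N, or if a joint passes its speed limit or range.

## Working session

There is one attempt and no reset: what is moved stays moved. The work goes in short steps, Python scripts to look and compute and a tool call to move; the robot and the scene stay as the last step left them, time stands still between calls to the robot, and variables do not carry over. Pictures are saved under pics/ and viewed, at most 10 in all, crops included, and the job is handed in when it is done.

Besides the shell and the picture viewer there is one more tool, called after "Request:" as name(argument=value, ...), one argument or row to a line, values as JSON. step_arm: Moves the arm, as the interface text tells. Shifts and turns lie within -1 to 1; 1 stands for 60 cm of shift or pi rad of turn. Its arguments: {"type":"object","properties":{"rows":{"type":"array"},"jaw":{"type":"number"},"squeeze":{"type":"number"}},"required":["rows"]}

```bash
mkdir -p pics; ls
python3 - <<'E'
from bench import r,eyes
import cv2,numpy as np
o=r.get_obs();print(o['clock'],o['tcp_pos'],o['orientation'],o['grip_width'],r.tips_ahead)
for n in ['scene','top']:
    cv2.imwrite(f'pics/{n}0.png',eyes.grab_frame(n)[:,:,::-1])
    i=eyes.camera_info(n);print(n,i['mtx'],i['k1'],np.round(i['extrinsics'],3))
print(eyes.camera_info('wrist'))
E
```

```text
pics
0.0 [0.26373573 0.6207118  0.24432231] [-6.26835364e-01 -3.07811709e+00  2.89673341e-03] 0.08519968218105656 0.014
scene [[386.66840007   0.         255.88995766]
 [  0.         386.66840007 193.65948018]
 [  0.           0.           1.        ]] 0.042704310353596515 [[-0.794  0.422 -0.438  0.872]
 [ 0.608  0.552 -0.571  0.41 ]
 [ 0.001 -0.719 -0.695  0.562]
 [ 0.     0.     0.     1.   ]]
top [[389.42559487   0.         259.24621335]
 [  0.         389.42559487 188.20200465]
 [  0.           0.           1.        ]] -0.11853220307722105 [[ 0.028 -0.986  0.166  0.425]
 [-0.999 -0.03  -0.011 -0.002]
 [ 0.016 -0.166 -0.986  0.962]
 [ 0.     0.     0.     1.   ]]
{'mtx': array([[343.25837613,   0.        , 257.08364607],
       [  0.        , 343.25837613, 192.36594526],
       [  0.        ,   0.        ,   1.        ]]), 'k1': -0.013720188930961122, 'tool_from_camera': array([[-9.16200999e-04, -9.61728405e-01, -2.74002983e-01,
         6.85271214e-02],
       [ 9.99999418e-01, -7.25234023e-04, -7.98247899e-04,
         7.32507379e-05],
       [ 5.68981393e-04, -2.74003555e-01,  9.61728510e-01,
        -1.28264888e-01],
       [ 0.00000000e+00,  0.00000000e+00,  0.00000000e+00,
         1.00000000e+00]])}
```

View pics/top0.png

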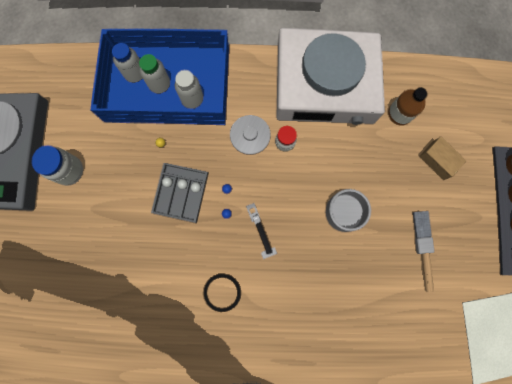

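View pics/scene0.png

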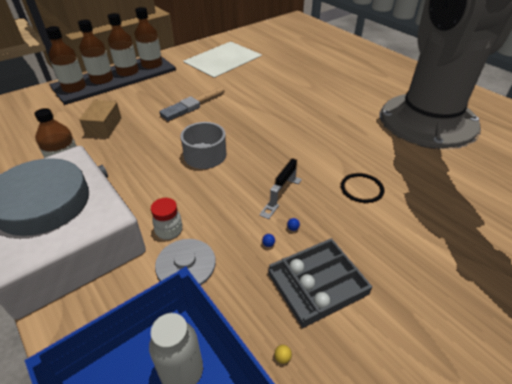

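The top view shows the tray at about (180,193), with the balls at its upper end (stop plate, +x up). The black scoop grip is at about (263,238) and the pocket end at about (252,208). The jar is at about (348,210), and the blue look-alikes are at (227,188) and (227,213).

```bash
cat > h.py <<'E'
from bench import r,eyes
import cv2,numpy as np
from scipy.spatial.transform import Rotation as R
def cam(n,obs=None):
    i=eyes.camera_info(n)
    if n=='wrist':
        T=np.eye(4);T[:3,:3]=R.from_rotvec(obs['orientation']).as_matrix();T[:3,3]=obs['tcp_pos']
        return i['mtx'],i['k1'],T@i['tool_from_camera']
    return i['mtx'],i['k1'],i['extrinsics']
def ray(c,px):
    K,k1,E=c
    d=(np.atleast_2d(px).astype(float)-K[:2,2])/[K[0,0],K[1,1]]
    u=d.copy()
    for _ in range(20): u=d/(1+k1*(u**2).sum(1,keepdims=True))
    v=np.c_[u,np.ones(len(u))]@E[:3,:3].T
    return E[:3,3],v
def onz(c,px,z):
    p,v=ray(c,px); return p+v*((z-p[2])/v[:,2:])
def proj(c,P):
    K,k1,E=c
    q=(np.atleast_2d(P)-E[:3,3])@E[:3,:3]; u=q[:,:2]/q[:,2:]
    u=u*(1+k1*(u**2).sum(1,keepdims=True)); return u*[K[0,0],K[1,1]]+K[:2,2]
def blobs(m,lo,hi):
    n,l,s,c=cv2.connectedComponentsWithStats(m.astype(np.uint8))
    return [(c[k],s[k,4],(l==k)) for k in range(1,n) if lo<s[k,4]<hi]
def rect(mask):
    cs,_=cv2.findContours(mask.astype(np.uint8),cv2.RETR_EXTERNAL,cv2.CHAIN_APPROX_NONE)
    return cv2.minAreaRect(max(cs,key=cv2.contourArea))
E
python3 - <<'E'
from h import *
im=cv2.imread('pics/top0.png');c=cam('top')
hsv=cv2.cvtColor(im,cv2.COLOR_BGR2HSV);H,S,V=cv2.split(hsv)
roi=np.zeros(V.shape,bool)
def box(x0,x1,y0,y1):
    m=np.zeros(V.shape,bool);m[y0:y1,x0:x1]=1;return m
for n,m,z in [('tray',(S<70)&(V<140)&box(140,215,155,232),.02),('bar',(V<60)&box(245,285,200,262),.058),('jar',(S<60)&box(320,375,180,240),.06),('scoop',(S<70)&box(238,280,195,262),.02),('balls',(S<60)&(V>170)&box(155,210,165,200),.0175)]:
    for b in blobs(m,8,9000):
        rc=rect(b[2]);print(n,b[0].round(1),b[1],np.round(onz(c,b[0],z),4),'rect',onz(c,cv2.boxPoints(rc),z)[:,:2].round(3).tolist())
E
```

```text
tray [179.2 192.9] 2245 [[0.566  0.1837 0.02  ]] rect [[0.515, 0.251], [0.645, 0.231], [0.621, 0.116], [0.494, 0.139]]
bar [263.6 237.6] 166 [[ 0.462  -0.0252  0.058 ]] rect [[0.493, -0.006], [0.498, -0.017], [0.431, -0.045], [0.426, -0.034]]
jar [348.1 210.2] 1538 [[ 0.5309 -0.222   0.06  ]] rect [[0.58, -0.169], [0.583, -0.276], [0.483, -0.274], [0.481, -0.17]]
scoop [260.7 231.7] 428 [[ 0.4776 -0.0187  0.02  ]] rect [[0.54, 0.022], [0.553, -0.013], [0.425, -0.059], [0.413, -0.025]]
balls [166.  181.7] 32 [[0.5934 0.2188 0.0175]] rect [[0.6, 0.227], [0.6, 0.212], [0.588, 0.211], [0.587, 0.226]]
balls [181.4 183.6] 30 [[0.5896 0.1802 0.0175]] rect [[0.596, 0.186], [0.596, 0.174], [0.584, 0.173], [0.584, 0.186]]
balls [194.7 187. ] 32 [[0.5822 0.1468 0.0175]] rect [[0.59, 0.154], [0.59, 0.141], [0.575, 0.141], [0.575, 0.153]]
```

Request:
step_arm(
  rows=[
    [0.148, -0.239, -0.013, 0, 0, 0.025],
    [0.148, -0.239, -0.013, 0, 0, 0.025],
    [0.148, -0.239, -0.013, 0, 0, 0.025],
    [0.148, -0.239, -0.013, 0, 0, 0.025],
    [0.148, -0.239, -0.013, 0, 0, 0.025],
  ],
)

```text
clock: 0.52
tcp_pos: [0.3591, 0.469, 0.2368]
orientation: [0.523, 3.095, -0.008]
contact_force: [0.7, -1.6, -0.4]
grip_width: 0.0854
gripper_force: 0.0
```

Request:
step_arm(
  rows=[
    [0.148, -0.239, -0.013, 0, 0, 0.025],
    [0.148, -0.239, -0.013, 0, 0, 0.025],
    [0.148, -0.239, -0.013, 0, 0, 0.025],
    [0.148, -0.239, -0.013, 0, 0, 0.025],
    [0.148, -0.239, -0.013, 0, 0, 0.025],
  ],
)

```text
clock: 0.93
tcp_pos: [0.4464, 0.3255, 0.2292]
orientation: [0.402, 3.114, -0.007]
contact_force: [1.3, 0.3, -0.2]
grip_width: 0.0854
gripper_force: 0.0
```

Request:
step_arm(
  rows=[
    [0.148, -0.239, -0.013, 0, 0, 0.025],
    [0.148, -0.239, -0.013, 0, 0, 0.025],
    [0.148, -0.239, -0.013, 0, 0, 0.025],
    [0.148, -0.239, -0.013, 0, 0, 0.025],
    [0.148, -0.239, -0.013, 0, 0, 0.025],
  ],
)

```text
clock: 1.35
tcp_pos: [0.5342, 0.1819, 0.2217]
orientation: [0.279, 3.127, -0.007]
contact_force: [0.2, -0.6, -0.2]
grip_width: 0.0851
gripper_force: 0.0
```

Run:
```python
from h import *
o=r.get_obs();im=eyes.grab_frame('wrist')[:,:,::-1];cv2.imwrite('pics/w1.png',im)
import pickle;pickle.dump(o,open('w1.pkl','wb'));print(o['clock'],o['tcp_pos'],o['orientation'])
```

```text
1.35 [0.53421531 0.18192092 0.22165647] [ 0.27896959  3.12703909 -0.00685528]
```

View pics/w1.png

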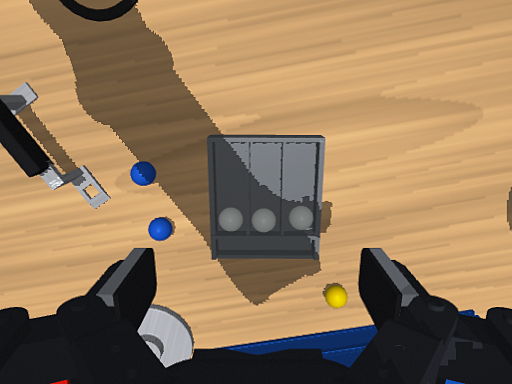

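The wrist view (image down = world +x) shows the tray rim corners at about (208,136), (325,135), (318,259) and (212,259). The balls are at (231,219), (263,220) and (301,217), next to the stop plate. The scoop is at the left, with its pocket hole at (92,190).

```bash
python3 - <<'E'
from h import *
import pickle
o=pickle.load(open('w1.pkl','rb'));c=cam('wrist',o);im=cv2.imread('pics/w1.png')
hsv=cv2.cvtColor(im,cv2.COLOR_BGR2HSV);S,V=hsv[...,1],hsv[...,2]
m=(S<70);m[:,:195]=0;m[:,340:]=0;m[:125]=0;m[270:]=0
cs,_=cv2.findContours(cv2.morphologyEx(m.astype(np.uint8),cv2.MORPH_OPEN,np.ones((7,7))),0,1)
k=max(cs,key=cv2.contourArea);q=cv2.boxPoints(cv2.minAreaRect(k));print('rectpx',q.tolist())
clk=np.array([[208,136],[325,135],[318,259],[212,259]])
P=onz(c,clk,.025);print(P.round(4).tolist());print([np.linalg.norm(P[i]-P[i-1]).round(4) for i in range(4)])
print('fwd L',P[3]-P[0],'fwd R',P[2]-P[1],'sill',P[0]-P[1])
b=onz(c,[[231,219],[263,220],[301,217]],.0175);print(b.round(4).tolist())
print('lane walls sill',onz(c,[[214,141],[250,141],[283,141],[319,141]],.025).round(4).tolist())
for x,n in [(92,'pocket')]: print(n,onz(c,[[92,190]],.004))
print('blue/yellow',onz(c,[[143,173],[160,229],[336,296]],.012).round(3).tolist())
E
python3 - <<'E'
import cv2
im=cv2.imread('pics/w1.png')[120:275,190:340]
cv2.imwrite('pics/w1c.png',cv2.resize(im,None,fx=3.8,fy=3.8,interpolation=cv2.INTER_CUBIC))
E
```

```text
rectpx [[207.0, 135.0], [324.0, 135.0], [324.0, 258.0], [207.0, 258.0]]
[[0.4956, 0.1407, 0.025], [0.5142, 0.2491, 0.025], [0.6405, 0.226, 0.025], [0.621, 0.1172, 0.025]]
[np.float64(0.1276), np.float64(0.11), np.float64(0.1284), np.float64(0.1106)]
fwd L [ 0.12540477 -0.02356216  0.        ] fwd R [ 0.1262606  -0.02310625  0.        ] sill [-0.01857848 -0.10841485  0.        ]
[[0.5836, 0.1444, 0.0175], [0.5905, 0.1767, 0.0175], [0.5941, 0.2157, 0.0175]]
lane walls sill [[0.5012, 0.1453, 0.025], [0.5073, 0.1788, 0.025], [0.5128, 0.2094, 0.025], [0.5188, 0.2429, 0.025]]
pocket [[0.53082561 0.00476727 0.004     ]]
blue/yellow [[0.521, 0.066, 0.012], [0.583, 0.067, 0.012], [0.697, 0.241, 0.012]]
```

View pics/w1c.png

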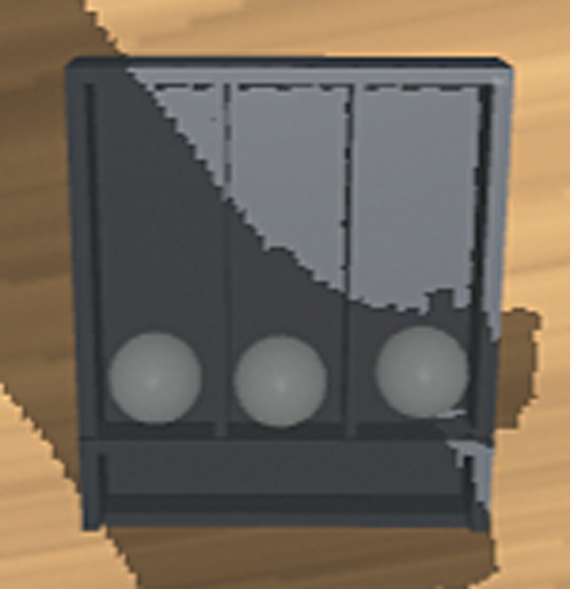

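The crop shows the lane separators from (228,86) to (222,435) and from (350,86) to (351,435). The sill's inner edge is at row 86 and the plate's top edge at row 437. The balls sit against or near the plate.

Run:
```python
from h import *
import pickle
o=pickle.load(open('w1.pkl','rb'));c=cam('wrist',o)
f=lambda u,v,z:onz(c,[[190+u/3.8,120+v/3.8]],z)[0]
s1,s2=f(228,86,.025),f(350,86,.025); e1,e2=f(222,437,.027),f(351,437,.027)
print('sep dist',np.linalg.norm(s1-s2),np.linalg.norm(e1-e2),'len',np.linalg.norm(((s1+s2)-(e1+e2))/2))
sill=(s1+s2)/2;stop=(e1+e2)/2;d=stop-sill;yaw=np.arctan2(d[1],d[0]);print('sill',sill,'stop',stop,'yaw',yaw)
# ball silhouettes -> tray coords
yaw=-.178;ax=np.array([np.cos(yaw),np.sin(yaw)]);ay=np.array([-ax[1],ax[0]])
O=np.array([.5678,.1833])
for u,v in [(154,378),(281,381),(423,372)]:
    p=f(u,v,.0175)[:2];print(p,'tray',((p-O)@ax).round(4),((p-O)@ay).round(4))
for p in (sill,stop):print(((p[:2]-O)@ax).round(4),((p[:2]-O)@ay).round(4))
```

```text
sep dist 0.03034383337928064 0.03444372924884511 len 0.09337449814805779
sill [0.51147836 0.19342469 0.025     ] stop [0.60333555 0.17677976 0.027     ] yaw -0.17925938470154737
[0.58401386 0.1438343 ] tray 0.0229 -0.036
[0.59093738 0.17760319] tray 0.0238 -0.0015
[0.59516025 0.21589158] tray 0.0212 0.0369
-0.0572 -0.0
0.0361 -0.0001
```

Request:
step_arm(
  rows=[
    [-0.06, -0.172, -0.05, 0, 0, 0.09],
    [-0.06, -0.172, -0.05, 0, 0, 0.09],
    [-0.06, -0.172, -0.05, 0, 0, 0.09],
    [-0.06, -0.172, -0.05, 0, 0, 0.09],
  ],
)

```text
clock: 1.73
tcp_pos: [0.4908, 0.0821, 0.1899]
orientation: [0.175, -3.131, 0.005]
contact_force: [-0.5, -0.2, -0.5]
grip_width: 0.0857
gripper_force: 0.0
```

Request:
step_arm(
  rows=[
    [-0.06, -0.173, -0.05, 0, 0, 0.093],
    [-0.06, -0.173, -0.05, 0, 0, 0.093],
    [-0.06, -0.173, -0.05, 0, 0, 0.093],
    [-0.06, -0.173, -0.05, 0, 0, 0.093],
    [-0.06, -0.173, -0.05, 0, 0, 0.093],
  ],
)

```text
clock: 2.15
tcp_pos: [0.4574, -0.0166, 0.1615]
orientation: [0.631, -3.076, -0.0]
contact_force: [-0.0, 1.2, 0.3]
grip_width: 0.0852
gripper_force: 0.0
```

Run:
```python
from h import *
import pickle
o=r.get_obs();im=np.ascontiguousarray(eyes.grab_frame('wrist')[:,:,::-1]);cv2.imwrite('pics/w2.png',im)
pickle.dump(o,open('w2.pkl','wb'));print(o['clock'],o['tcp_pos'],o['orientation'])
c=cam('wrist',o);hsv=cv2.cvtColor(im,cv2.COLOR_BGR2HSV);V=hsv[...,2]
m=(V<50);m[250:]=0
for b in blobs(m,300,20000):
    rc=rect(b[2]);P=onz(c,cv2.boxPoints(rc),.058);print(b[0],b[1],rc,P[:,:2].round(4).tolist(),P.mean(0))
```

```text
2.15 [ 0.45742543 -0.01659784  0.16148735] [ 6.31379347e-01 -3.07587356e+00 -4.30261290e-04]
[420.49769809  73.41822147] 4127 ((419.50006103515625, 75.00000762939453), (109.6015396118164, 123.7436752319336), 45.0) [[0.3656, -0.0007], [0.2991, 0.0254], [0.3179, 0.0942], [0.3898, 0.0709]] [0.34309553 0.04744745 0.058     ]
[242.61627907 192.18313953] 2064 ((242.0, 192.99996948242188), (105.99998474121094, 19.999996185302734), 90.0) [[0.4279, -0.0484], [0.4226, -0.036], [0.4941, -0.0058], [0.4999, -0.0193]] [ 0.46111749 -0.02738112  0.058     ]
```

View pics/w2.png

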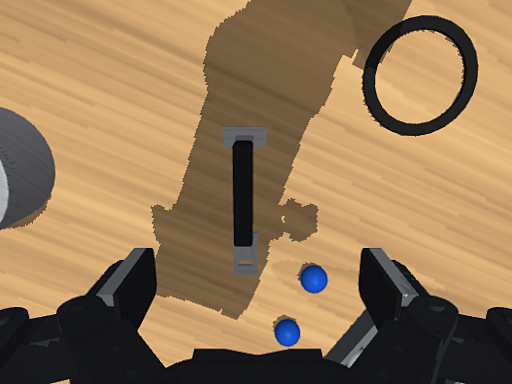

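The black grip bar spans (243,141) to (243,246) and is vertical in the picture, so the tool yaw already matches. The blue balls at (314,279) and (287,332) are clear of the fingers.

Request:
step_arm(
  rows=[
    [0, 0, -0.08, 0, 0, 0],
    [0, 0, -0.1, 0, 0, 0],
    [0, 0, -0.1, 0, 0, 0],
    [0, 0, -0.1, 0, 0, 0],
  ],
)

```text
clock: 2.53
tcp_pos: [0.4586, -0.0142, 0.1017]
orientation: [0.641, -3.074, -0.001]
contact_force: [-0.0, -0.6, 0.1]
grip_width: 0.0849
gripper_force: 0.0
```

Request:
step_arm(
  rows=[
    [0.004, -0.022, -0.04, 0, 0, -0.003],
    [0.004, -0.022, -0.04, 0, 0, -0.003],
    [0.004, -0.022, -0.04, 0, 0, -0.003],
    [0.004, -0.022, -0.04, 0, 0, -0.003],
  ],
)

```text
clock: 2.87
tcp_pos: [0.4617, -0.0284, 0.0793]
orientation: [-0.623, 3.077, 0.0]
contact_force: [1.0, 0.5, -0.0]
grip_width: 0.0854
gripper_force: 0.0
```

Run:
```python
from h import *
o=r.get_obs();print(o['clock'],o['tcp_pos'],o['orientation'],o['qvel'].round(3) if hasattr(o['qvel'],'round') else o['qvel'])
im=np.ascontiguousarray(eyes.grab_frame('wrist')[:,:,::-1]);cv2.imwrite('pics/w3.png',im)
c=cam('wrist',o);V=im.max(2)
m=(V<50);m[230:]=0
for b in blobs(m,300,20000):
    rc=rect(b[2]);P=onz(c,cv2.boxPoints(rc),.058);print(b[0],b[1],rc,P[:,:2].round(4).tolist(),P.mean(0))
```

```text
2.8667 [ 0.46174805 -0.0283554   0.07925771] [-6.23446057e-01  3.07733557e+00  2.11268124e-04] [-0.003 -0.008 -0.001  0.002 -0.001 -0.007  0.003]
[457.60948807  80.28035379] 3731 ((468.5, 75.0), (150.0, 85.0), 90.0) [[0.3397, -0.0087], [0.3263, 0.0223], [0.3766, 0.0563], [0.3913, 0.0215]] [0.35847548 0.02285116 0.058     ]
[261.48342682 195.54971953] 1961 ((261.5, 195.5), (67.0, 29.0), 90.0) [[0.4268, -0.0488], [0.4218, -0.037], [0.4509, -0.0242], [0.4561, -0.0367]] [ 0.43888935 -0.03667775  0.058     ]
```

Request:
step_arm(
  rows=[
    [-0.001, 0.001, -0.04, 0, 0, 0],
    [-0.001, 0.001, -0.06, 0, 0, 0],
    [-0.001, 0.001, -0.06, 0, 0, 0],
  ],
)

```text
clock: 3.17
tcp_pos: [0.4595, -0.0278, 0.0413]
orientation: [0.624, -3.077, -0.001]
contact_force: [0.4, 0.2, 0.8]
grip_width: 0.0857
gripper_force: 0.0
```

Request:
step_arm(
  rows=[
    [0, 0, 0, 0, 0, 0],
    [0, 0, 0, 0, 0, 0],
    [0, 0, 0, 0, 0, 0],
    [0, 0, 0, 0, 0, 0],
    [0, 0, 0, 0, 0, 0],
  ],
  jaw=1,
  squeeze=80,
)

```text
clock: 3.58
tcp_pos: [0.4606, -0.0285, 0.0425]
orientation: [-0.623, 3.078, -0.0]
contact_force: [0.3, -0.7, -0.5]
grip_width: 0.0255
gripper_force: 0.0
```

Request:
step_arm(
  rows=[
    [0, 0, 0, 0, 0, 0],
    [0, 0, 0, 0, 0, 0],
    [0, 0, 0, 0, 0, 0],
  ],
)

```text
clock: 3.83
tcp_pos: [0.4603, -0.0285, 0.0421]
orientation: [-0.623, 3.079, 0.0]
contact_force: [-0.9, 0.9, 4.0]
grip_width: 0.013
gripper_force: 78.5
```

Request:
step_arm(
  rows=[
    [0, 0, 0.05, 0, 0, 0],
    [0, 0, 0.1, 0, 0, 0],
    [0, 0, 0.1, 0, 0, 0],
  ],
)

```text
clock: 4.08
tcp_pos: [0.4628, -0.0287, 0.1057]
orientation: [-0.621, 3.073, -0.001]
contact_force: [0.9, 0.6, -1.2]
grip_width: 0.0127
gripper_force: 78.4
```

Request:
step_arm(
  rows=[
    [0.003, 0.05, 0, 0, 0, -0.03],
    [0.003, 0.1, 0, 0, 0, -0.06],
    [0.003, 0.16, 0, 0, 0, -0.09],
    [0.003, 0.16, 0, 0, 0, -0.09],
  ],
)

```text
clock: 4.42
tcp_pos: [0.4619, 0.0754, 0.1016]
orientation: [-0.189, 3.135, 0.005]
contact_force: [0.8, 0.2, -1.3]
grip_width: 0.0129
gripper_force: 78.3
```

Request:
step_arm(
  rows=[
    [0.003, 0.05, 0, 0, 0, -0.03],
    [0.003, 0.1, 0, 0, 0, -0.06],
    [0.003, 0.164, 0, 0, 0, -0.094],
    [0.003, 0.164, 0, 0, 0, -0.094],
    [0.003, 0.164, 0, 0, 0, -0.094],
  ],
)

```text
clock: 4.83
tcp_pos: [0.4631, 0.1688, 0.1013]
orientation: [-0.27, -3.13, -0.0]
contact_force: [0.4, -0.6, -1.7]
grip_width: 0.0127
gripper_force: 78.5
```

Run:
```python
from h import *
import pickle
o=r.get_obs();im=np.ascontiguousarray(eyes.grab_frame('wrist')[:,:,::-1])
t=np.ascontiguousarray(eyes.grab_frame('top')[:,:,::-1]);cv2.imwrite('pics/w4.png',im);cv2.imwrite('pics/t4.png',t)
pickle.dump(o,open('w4.pkl','wb'));print(o['clock'],o['tcp_pos'],o['orientation'])
v=np.zeros((384,800,3),np.uint8);v[:,:400]=im[:, 56:456];v[:,400:]=cv2.resize(t[140:240,120:224],(400,384),interpolation=cv2.INTER_CUBIC)
cv2.imwrite('pics/v4.png',v)
```

```text
4.8333 [0.46314618 0.16878398 0.10131479] [-2.69729651e-01 -3.12950255e+00 -4.80048631e-04]
```

View pics/v4.png

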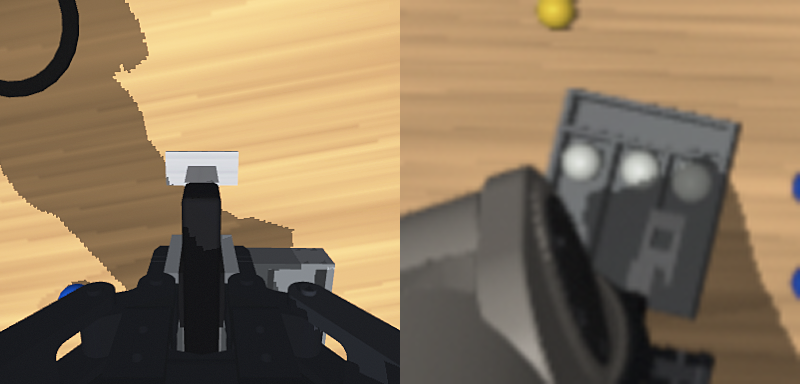

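The top crop shows the tongue over the −y lane, with the pocket hole at about (660,240). The balls are at (582,160), (638,166) and (690,181). The tray corners are (570,90), (740,124) and (695,318).

Run:
```python
from h import *
import pickle
o=pickle.load(open('w4.pkl','rb'));c=cam('top')
f=lambda u,v,z:onz(c,[[120+(u-400)*.26,140+v*100/384]],z)[0]
tz=o['tcp_pos'][2]+.004-.046
print('sole z',tz)
pk=f(661,240,tz+.004);print('pocket',pk)
yaw=-.172;print('exp',o['tcp_pos'][:2]+.0757*np.array([np.cos(yaw),np.sin(yaw)]))
A,B,C=f(570,90,.025),f(740,124,.025),f(695,318,.025);print(A,B,C,'L',np.linalg.norm(A-B),np.linalg.norm(B-C))
print('yaw',np.arctan2(*(B-C)[[1,0]]), 'cent',(A+C)/2)
print('tongue lip corners',f(655,210,tz+.002),f(686,216,tz+.002))
for u,v in [(582,160),(638,166),(690,181)]:print(f(u,v,.0175))
```

```text
sole z 0.059314791628310354
pocket [0.53755662 0.15346157 0.06331479]
exp [0.53772918 0.15582769]
[0.63775594 0.22475277 0.025     ] [0.61864755 0.11381686 0.025     ] [0.49379275 0.13595266 0.025     ] L 0.11256955665345782 0.12680186826142864
yaw -0.17546899632075785 cent [0.56577435 0.18035271 0.025     ]
tongue lip corners [0.55610398 0.15853426 0.06131479] [0.55300642 0.13938486 0.06131479]
[0.59351538 0.21548308 0.0175    ]
[0.59069541 0.1789804  0.0175    ]
[0.58195784 0.14492857 0.0175    ]
```

Request:
step_arm(
  rows=[
    [0.004, -0.006, 0, 0, 0, -0.002],
    [0.004, -0.006, -0.04, 0, 0, -0.002],
    [0.004, -0.006, -0.04, 0, 0, -0.002],
  ],
)

```text
clock: 5.18
tcp_pos: [0.4649, 0.1597, 0.0757]
orientation: [-0.294, -3.125, 0.004]
contact_force: [-0.3, 0.4, -2.5]
grip_width: 0.0126
gripper_force: 78.5
```

Request:
step_arm(
  rows=[
    [0, 0, -0.03, 0, 0, 0],
    [0, 0, -0.04, 0, 0, 0],
    [0, 0, -0.04, 0, 0, 0],
    [0, 0, -0.04, 0, 0, 0],
  ],
)

```text
clock: 5.52
tcp_pos: [0.4661, 0.1616, 0.0542]
orientation: [-0.292, -3.127, 0.001]
contact_force: [0.8, 1.5, -1.3]
grip_width: 0.0128
gripper_force: 79.1
```

Run:
```python
from h import *
o=r.get_obs();print(o['clock'],o['tcp_pos'],o['orientation'],o['contact_force'],o['moment'])
v=[]
for n in ['top','scene']:
    v.append(eyes.grab_frame(n)[:,:,::-1])
a=cv2.resize(v[0][150:240,140:220],(400,450),interpolation=cv2.INTER_CUBIC);b=cv2.resize(v[1][225:330,260:380],(400,450),interpolation=cv2.INTER_CUBIC)
cv2.imwrite('pics/v5.png',np.hstack([a,b]))
```

```text
5.5167 [0.46614991 0.16155357 0.05415022] [-2.91651508e-01 -3.12728378e+00  8.51574835e-04] [ 0.80631036  1.51302848 -1.3456102 ] [0.04709102 0.02198    0.00277172]
```

View pics/v5.png

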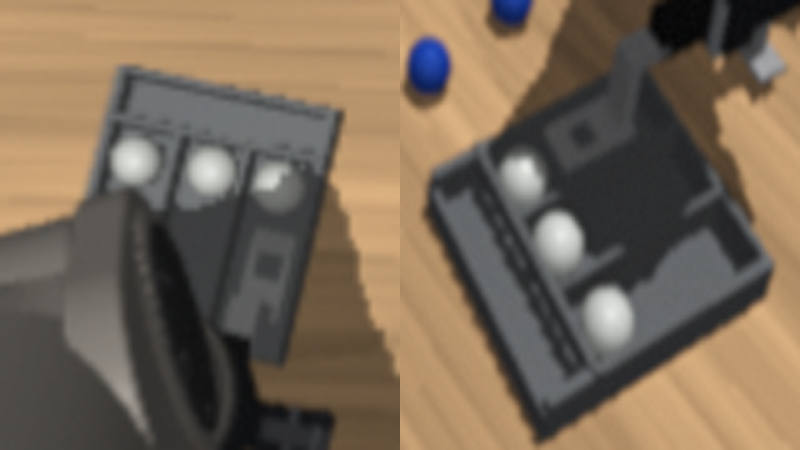

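The view shows the tongue inside the −y lane behind the ball, clear of it, and sitting slightly toward the outer wall. I'll shift it +4.5 mm in tray y and then lower it.

Request:
step_arm(
  rows=[
    [0.001, 0.007, 0, 0, 0, 0.003],
    [0.001, 0.007, 0, 0, 0, 0.003],
    [0.001, 0.007, -0.007, 0, 0, 0.003],
    [0.001, 0.007, -0.007, 0, 0, 0.003],
    [0.001, 0.007, -0.007, 0, 0, 0.003],
  ],
)

```text
clock: 6.03
tcp_pos: [0.4665, 0.1663, 0.0495]
orientation: [-0.275, -3.129, 0.001]
contact_force: [0.4, -0.3, -1.5]
grip_width: 0.013
gripper_force: 79.1
```

Request:
step_arm(
  rows=[
    [0, 0, -0.003, 0, 0, 0],
    [0, 0, -0.003, 0, 0, 0],
    [0, 0, -0.003, 0, 0, 0],
    [0, 0, -0.003, 0, 0, 0],
  ],
)

```text
clock: 6.37
tcp_pos: [0.4667, 0.1664, 0.0479]
orientation: [-0.276, -3.129, 0.0]
contact_force: [-0.7, -0.3, -1.1]
grip_width: 0.0129
gripper_force: 79.1
```

Request:
step_arm(
  rows=[
    [0.016, -0.003, -0.001, 0, 0, 0],
    [0.033, -0.006, -0.001, 0, 0, 0],
    [0.049, -0.009, -0.001, 0, 0, 0],
    [0.049, -0.009, -0.001, 0, 0, 0],
    [0.049, -0.009, -0.001, 0, 0, 0],
  ],
)

```text
clock: 6.78
tcp_pos: [0.4977, 0.1607, 0.0474]
orientation: [0.278, 3.128, 0.001]
contact_force: [-0.1, -0.5, -1.4]
grip_width: 0.0126
gripper_force: 79.0
```

Request:
step_arm(
  rows=[
    [0.005, -0.001, 0, 0, 0, 0],
    [0.01, -0.002, 0, 0, 0, 0],
    [0.015, -0.003, 0, 0, 0, 0],
    [0.015, -0.003, 0, 0, 0, 0],
  ],
)

```text
clock: 7.12
tcp_pos: [0.506, 0.1592, 0.0475]
orientation: [0.276, 3.128, 0.0]
contact_force: [0.3, -0.5, -2.1]
grip_width: 0.013
gripper_force: 79.1
```

```bash
cat > st.py <<'E'
from h import *
import sys
o=r.get_obs();p=o['tcp_pos'];v=o['orientation'];R0=R.from_rotvec(v).as_matrix()
s=-R0[:,0];P=p+.0757*s-R0[:,2]*.004+R0[:,2]*.0313
yaw=-.177;ax=np.array([np.cos(yaw),np.sin(yaw)]);ay=np.array([-ax[1],ax[0]]);O=np.array([.565,.184])
print('t',o['clock'],'tcp',p.round(4),'yaw',np.arctan2(s[1],s[0]).round(3),'pocket world',P.round(4),'tray',((P[:2]-O)@ax).round(4),((P[:2]-O)@ay).round(4),'sole',(p[2]-.042).round(4),'F',np.round(o['contact_force'],1))
if len(sys.argv)>1:
    a=eyes.grab_frame('top')[150:240,140:220,::-1];b=eyes.grab_frame('scene')[225:330,260:380,::-1]
    cv2.imwrite(sys.argv[1],np.hstack([cv2.resize(x,(400,450),interpolation=cv2.INTER_CUBIC) for x in (a,b)]))
E
python3 st.py pics/v6.png
```

```text
t 7.1167 tcp [0.506  0.1592 0.0475] yaw -0.176 pocket world [0.5806 0.1459 0.0203] tray 0.022 -0.0347 sole 0.0055 F [ 0.3 -0.5 -2.1]
```

View pics/v6.png

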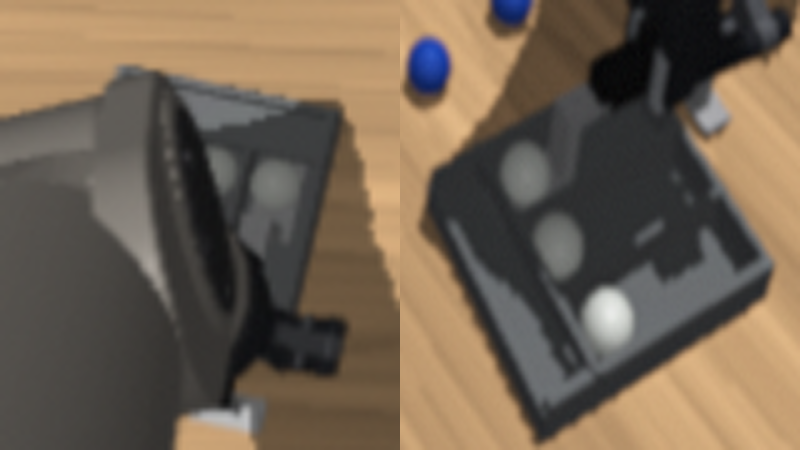

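The ball is on the tongue at (275,185) and covers the hole, so I'll creep forward and watch the force.

Request:
step_arm(
  rows=[
    [0.003, -0.0005, 0, 0, 0, 0],
    [0.005, -0.001, 0, 0, 0, 0],
    [0.005, -0.001, 0, 0, 0, 0],
  ],
)

```text
clock: 7.47
tcp_pos: [0.5082, 0.1586, 0.0473]
orientation: [-0.275, -3.129, 0.0]
contact_force: [-0.8, -0.2, -2.2]
grip_width: 0.0129
gripper_force: 79.0
```

Request:
step_arm(
  rows=[
    [0.003, -0.0005, 0, 0, 0, 0],
    [0.003, -0.0005, 0, 0, 0, 0],
    [0.003, -0.0005, 0, 0, 0, 0],
  ],
)

```text
clock: 7.72
tcp_pos: [0.51, 0.1583, 0.0473]
orientation: [-0.275, -3.129, 0.0]
contact_force: [-0.9, -0.1, -2.6]
grip_width: 0.0126
gripper_force: 79.0
```

Request:
step_arm(
  rows=[
    [0.003, -0.0005, 0, 0, 0, 0],
    [0.003, -0.0005, 0, 0, 0, 0],
    [0.003, -0.0005, 0, 0, 0, 0],
  ],
)

```text
clock: 7.97
tcp_pos: [0.5121, 0.1581, 0.0474]
orientation: [0.276, 3.129, 0.0]
contact_force: [-0.3, -0.1, -1.2]
grip_width: 0.0127
gripper_force: 79.0
```

```bash
python3 st.py pics/v7.png
python3 - <<'E'
import cv2
for k in ('v5','v6','v7'):
    im=cv2.imread(f'pics/{k}.png')[100:250,490:600]; g=im.max(2)
    m=(im.max(2).astype(int)-im.min(2)<25)&(g>95); import numpy as np; ys,xs=np.nonzero(m); print(k,xs.mean()+490,ys.mean()+100,m.sum(),ys.min()+100,ys.max()+100)
E
```

```text
t 7.9667 tcp [0.5121 0.1581 0.0474] yaw -0.176 pocket world [0.5867 0.1448 0.0201] tray 0.0282 -0.0347 sole 0.0054 F [-0.3 -0.1 -1.2]
v5 535.522280785817 204.5687589841878 4174 139 249
v6 537.419053964024 196.8271152564957 3002 147 249
v7 535.8024732620321 197.1500668449198 2992 147 249
```

Request:
step_arm(
  rows=[
    [0.003, -0.0005, 0, 0, 0, 0],
    [0.003, -0.0005, 0, 0, 0, 0],
    [0.003, -0.0005, 0, 0, 0, 0],
  ],
)

```text
clock: 8.32
tcp_pos: [0.5138, 0.1577, 0.0474]
orientation: [0.276, 3.129, 0.0]
contact_force: [-0.3, 0.6, -2.2]
grip_width: 0.0128
gripper_force: 79.0
```

```bash
cat >> st.py <<'E'
# ball blobs in scene
def balls(save=None):
    im=np.ascontiguousarray(eyes.grab_frame('scene')[:,:,::-1]);g=cv2.cvtColor(im,cv2.COLOR_BGR2HSV)
    m=((g[...,1]<40)&(g[...,2]>112))
    m[:225]=0;m[330:]=0;m[:,:265]=0;m[:,375:]=0
    c=cam('scene')
    for b in blobs(cv2.morphologyEx(m.astype(np.uint8),cv2.MORPH_OPEN,np.ones((3,3),np.uint8)),20,400):
        q=onz(c,b[0],.0185)[0];print('blob',b[0].round(1),b[1],'tray',((q[:2]-O)@ax).round(4),((q[:2]-O)@ay).round(4))
    if save: cv2.imwrite(save,im)
balls()
E
python3 st.py
```

```text
t 8.3167 tcp [0.5138 0.1577 0.0474] yaw -0.176 pocket world [0.5883 0.1445 0.0201] tray 0.0299 -0.0348 sole 0.0054 F [-0.3  0.6 -2.2]
blob [349.1 253.2] 59 tray -0.0724 -0.0165
blob [296.7 265.9] 76 tray 0.0227 -0.0353
blob [307.7 282.9] 74 tray 0.0244 0.0013
blob [349.6 290.5] 42 tray -0.0275 0.0437
blob [328.2 298.6] 349 tray 0.0114 0.0402
blob [302.  311.7] 83 tray 0.06 0.0403
```

Request:
step_arm(
  rows=[
    [-0.003, 0.0005, 0, 0, 0, 0],
    [-0.006, 0.001, 0, 0, 0, 0],
    [-0.011, 0.002, 0, 0, 0, 0],
    [-0.017, 0.003, 0, 0, 0, 0],
    [-0.022, 0.004, 0, 0, 0, 0],
  ],
)

```text
clock: 8.78
tcp_pos: [0.4997, 0.1602, 0.0473]
orientation: [-0.275, -3.129, 0.0]
contact_force: [0.1, 0.0, -2.0]
grip_width: 0.0126
gripper_force: 79.0
```

```bash
python3 st.py
```

```text
t 8.7833 tcp [0.4997 0.1602 0.0473] yaw -0.175 pocket world [0.5743 0.147  0.0199] tray 0.0156 -0.0348 sole 0.0053 F [ 0.1  0.  -2. ]
blob [355.9 250. ] 53 tray -0.0872 -0.0167
blob [300.7 264.8] 66 tray 0.0155 -0.0342
blob [307.4 283. ] 73 tray 0.0249 0.0013
blob [322.8 299.3] 206 tray 0.0196 0.0373
blob [304.1 314.2] 32 tray 0.0595 0.0453
```

Request:
step_arm(
  rows=[
    [-0.004, 0.001, 0, 0, 0, 0],
    [-0.008, 0.0015, 0, 0, 0, 0],
    [-0.013, 0.0023, 0, 0, 0, 0],
    [-0.013, 0.0023, 0, 0, 0, 0],
  ],
)

```text
clock: 9.17
tcp_pos: [0.4918, 0.1616, 0.0472]
orientation: [-0.275, -3.129, 0.0]
contact_force: [-0.0, 0.1, -2.0]
grip_width: 0.0126
gripper_force: 79.0
```

```bash
python3 st.py
```

```text
t 9.1667 tcp [0.4918 0.1616 0.0472] yaw -0.175 pocket world [0.5663 0.1484 0.0198] tray 0.0075 -0.0348 sole 0.0052 F [-0.   0.1 -2. ]
blob [359.4 248.6] 50 tray -0.0946 -0.0164
blob [304.9 263. ] 65 tray 0.0072 -0.034
blob [306.2 283.3] 86 tray 0.027 0.0009
blob [322.6 299.3] 205 tray 0.0199 0.037
```

The ball follows the scoop, so I'll lift gently.

Request:
step_arm(
  rows=[
    [0, 0, 0.01, 0, 0, 0],
    [0, 0, 0.025, 0, 0, 0],
    [0, 0, 0.045, 0, 0, 0],
    [0, 0, 0.07, 0, 0, 0],
    [0, 0, 0.09, 0, 0, 0],
  ],
)

```text
clock: 9.63
tcp_pos: [0.4931, 0.1615, 0.103]
orientation: [0.276, 3.128, 0.001]
contact_force: [0.7, -0.6, -1.7]
grip_width: 0.0128
gripper_force: 79.0
```

Request:
step_arm(
  rows=[
    [0, 0, 0.015, 0, 0, 0],
    [0, 0, 0.025, 0, 0, 0],
    [0, 0, 0.03, 0, 0, 0],
    [0, 0, 0.03, 0, 0, 0],
  ],
)

```text
clock: 9.97
tcp_pos: [0.4929, 0.1617, 0.12]
orientation: [0.275, 3.129, 0.001]
contact_force: [-0.5, -0.0, -1.9]
grip_width: 0.0126
gripper_force: 79.0
```

Run:
```python
from h import *
exec(open('st.py').read().split("if len(sys")[0])
im=np.ascontiguousarray(eyes.grab_frame('scene')[:,:,::-1]);t=np.ascontiguousarray(eyes.grab_frame('top')[:,:,::-1])
u=proj(cam('scene'),P)[0];w=proj(cam('top'),P)[0];print(u,w)
b=cv2.resize(im[180:300,240:360],(400,400),interpolation=cv2.INTER_CUBIC);a=cv2.resize(t[150:240,140:230],(400,400),interpolation=cv2.INTER_CUBIC)
cv2.imwrite('pics/v8.png',np.hstack([a,b]))
for n,i,q in(('scene',im,u),('top',t,w)):
    g=cv2.cvtColor(i,cv2.COLOR_BGR2HSV);m=(g[...,1]<40)&(g[...,2]>110)
    x,y=q.astype(int);print(n,[(bb[0].round(1),bb[1]) for bb in blobs(m,15,400) if np.hypot(*(bb[0]-q))<25])
```

```text
t 9.9667 tcp [0.4929 0.1617 0.12  ] yaw -0.176 pocket world [0.5675 0.1485 0.0927] tray 0.0087 -0.0346 sole 0.078 F [-0.5 -0.  -1.9]
[308.05455913 234.94562717] [188.68140563 187.80204028]
scene [(array([308.3, 235.2]), np.int32(90))]
top [(array([176.5, 171. ]), np.int32(122)), (array([181.3, 183.3]), np.int32(29)), (array([187.8, 187. ]), np.int32(41))]
```

View pics/v8.png

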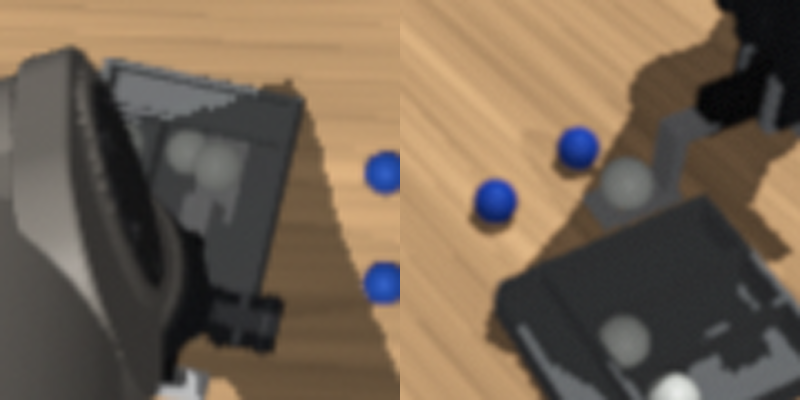

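The ball sits in the pocket: the blobs are within 1 px of the predicted pocket in both views. Next I carry it to the jar.

Request:
step_arm(
  rows=[
    [-0.001, -0.015, 0.01, 0, 0, 0],
    [-0.004, -0.045, 0.02, 0, 0, 0],
    [-0.008, -0.08, 0.02, 0, 0, 0],
    [-0.011, -0.115, 0.02, 0, 0, 0],
    [-0.015, -0.154, 0.02, 0, 0, 0],
  ],
)

```text
clock: 10.48
tcp_pos: [0.4831, 0.0679, 0.1313]
orientation: [-0.275, -3.129, 0.0]
contact_force: [0.2, 0.1, -2.0]
grip_width: 0.0131
gripper_force: 79.0
```

Request:
step_arm(
  rows=[
    [-0.004, -0.038, 0, 0, 0, 0],
    [-0.008, -0.076, 0, 0, 0, 0],
    [-0.011, -0.114, 0, 0, 0, 0],
    [-0.015, -0.152, 0, 0, 0, 0],
    [-0.018, -0.19, 0, 0, 0, 0],
  ],
)

```text
clock: 10.9
tcp_pos: [0.4718, -0.0467, 0.1312]
orientation: [-0.276, -3.128, 0.0]
contact_force: [0.7, 0.2, -1.5]
grip_width: 0.0128
gripper_force: 79.0
```

Request:
step_arm(
  rows=[
    [-0.004, -0.038, 0, 0, 0, 0],
    [-0.008, -0.076, 0, 0, 0, 0],
    [-0.011, -0.114, 0, 0, 0, 0],
    [-0.015, -0.145, 0, 0, 0, 0],
    [-0.018, -0.17, 0, 0, 0, 0],
  ],
)

```text
clock: 11.32
tcp_pos: [0.4608, -0.1494, 0.1312]
orientation: [-0.279, -3.128, 0.001]
contact_force: [-0.3, -1.3, -1.5]
grip_width: 0.0131
gripper_force: 79.0
```

Request:
step_arm(
  rows=[
    [-0.003, -0.025, 0, 0, 0, 0],
    [-0.006, -0.05, 0, 0, 0, 0],
    [-0.01, -0.07, 0, 0, 0, 0],
    [-0.01, -0.08, 0, 0, 0, 0],
    [-0.01, -0.08, 0, 0, 0, 0],
  ],
)

```text
clock: 11.73
tcp_pos: [0.4552, -0.1967, 0.1313]
orientation: [-0.28, -3.129, 0.001]
contact_force: [0.4, 0.0, -1.1]
grip_width: 0.013
gripper_force: 79.0
```

Run:
```python
from h import *
exec(open('st.py').read().split("if len(sys")[0])
print(o['joints'])
for n in('scene','top'):
    i=np.ascontiguousarray(eyes.grab_frame(n)[:,:,::-1]);cv2.imwrite(f'pics/j_{n}.png',i);q=proj(cam(n),P)[0]
    g=cv2.cvtColor(i,cv2.COLOR_BGR2HSV);m=(g[...,1]<40)&(g[...,2]>110)
    print(n,q,[(bb[0].round(1),bb[1]) for bb in blobs(m,15,900) if np.hypot(*(bb[0]-q))<40],'jar rim px',proj(cam(n),[.531,-.221,.06]))
```

```text
t 11.7333 tcp [ 0.4552 -0.1967  0.1313] yaw -0.179 pocket world [ 0.5297 -0.2101  0.1039] tray 0.0346 -0.3942 sole 0.0893 F [ 0.4  0.  -1.1]
[ 0.003208    0.34885241  0.33600733  2.09901388 -0.17075936  0.71941475
  1.84164866]
scene [205.86001931 119.63998513] [(array([179.6, 105.8]), np.int32(279)), (array([185.9, 133.9]), np.int32(68)), (array([201.2, 144.5]), np.int32(42))] jar rim px [[204.5156942  134.59932211]]
top [347.57919043 208.48897219] [(array([356.8, 193.8]), np.int32(78)), (array([357.4, 211.5]), np.int32(83)), (array([348.2, 207.6]), np.int32(35))] jar rim px [[347.66910979 210.19433977]]
```

Request:
step_arm(
  rows=[
    [0.008, -0.006, 0.002, 0.005, 0.028, 0],
    [0.016, -0.012, 0.003, 0.01, 0.056, 0],
    [0.024, -0.018, 0.004, 0.015, 0.085, 0],
    [0.032, -0.022, 0.005, 0.02, 0.113, 0],
    [0.039, -0.025, 0.005, 0.025, 0.142, 0],
  ],
)

```text
clock: 12.25
tcp_pos: [0.4806, -0.2089, 0.1347]
orientation: [-0.233, -2.677, -0.054]
contact_force: [0.1, -1.0, -2.5]
grip_width: 0.013
gripper_force: 79.1
```

Request:
step_arm(
  rows=[
    [0.008, -0.001, 0.001, 0.005, 0.028, 0],
    [0.016, -0.003, 0.002, 0.01, 0.056, 0],
    [0.024, -0.004, 0.002, 0.015, 0.085, 0],
    [0.032, -0.005, 0.002, 0.02, 0.113, 0],
    [0.039, -0.006, 0.002, 0.025, 0.142, 0],
  ],
)

```text
clock: 12.67
tcp_pos: [0.5041, -0.2122, 0.1353]
orientation: [-0.193, -2.226, -0.094]
contact_force: [-0.0, 0.1, -1.4]
grip_width: 0.0128
gripper_force: 79.2
```

Request:
step_arm(
  rows=[
    [0, 0, 0, 0, 0, 0],
    [0, 0, 0, 0, 0, 0],
    [0, 0, 0, 0, 0, 0],
  ],
)

```text
clock: 12.92
tcp_pos: [0.5028, -0.2131, 0.1356]
orientation: [-0.196, -2.231, -0.093]
contact_force: [0.3, 0.2, -1.7]
grip_width: 0.0126
gripper_force: 79.3
```

Run:
```python
from h import *
exec(open('st.py').read().split("if len(sys")[0])
print(o['joints'],'tilt',np.degrees(np.arccos(-R0[2,2])))
for n in('scene','top'):
    i=np.ascontiguousarray(eyes.grab_frame(n)[:,:,::-1]);cv2.imwrite(f'pics/k_{n}.png',i);q=proj(cam(n),[.531,-.221,.0185])[0]
    g=cv2.cvtColor(i,cv2.COLOR_BGR2HSV);m=(g[...,1]<40)&(g[...,2]>110)
    print(n,q,'pocket',proj(cam(n),P)[0],[(bb[0].round(1),bb[1]) for bb in blobs(m,15,900) if np.hypot(*(bb[0]-q))<35])
```

```text
t 12.9167 tcp [ 0.5028 -0.2131  0.1356] yaw -0.176 pocket world [ 0.5278 -0.2176  0.0592] tray 0.0341 -0.4019 sole 0.0936 F [ 0.3  0.2 -1.7]
[ 0.04656073  0.91876603  0.35218534  1.3903621  -0.10201418  1.76713575
  1.82441435] tilt 51.792004828855134
scene [206.19453814 149.57656742] pocket [206.6116532  135.09077622] [(array([192. , 124.8]), np.int32(22)), (array([215.3, 124.8]), np.int32(28)), (array([218.2, 140.5]), np.int32(55)), (array([199.6, 144.8]), np.int32(53))]
top [343.63087402 212.05907452] pocket [346.18396494 211.56743695] []
```

Request:
step_arm(
  rows=[
    [-0.008, 0.001, 0, -0.005, -0.028, 0],
    [-0.016, 0.003, 0, -0.01, -0.056, 0],
    [-0.024, 0.004, 0, -0.015, -0.085, 0],
    [-0.032, 0.005, 0, -0.02, -0.113, 0],
    [-0.039, 0.006, 0, -0.025, -0.142, 0],
  ],
)

```text
clock: 13.43
tcp_pos: [0.4793, -0.21, 0.1372]
orientation: [-0.237, -2.687, -0.053]
contact_force: [-0.1, 0.9, -0.7]
grip_width: 0.0129
gripper_force: 79.1
```

Request:
step_arm(
  rows=[
    [-0.008, 0.006, -0.002, -0.005, -0.028, 0],
    [-0.016, 0.02, -0.003, -0.01, -0.056, 0],
    [-0.024, 0.05, -0.004, -0.015, -0.085, 0],
    [-0.032, 0.09, -0.005, -0.02, -0.113, 0],
    [-0.039, 0.15, -0.005, -0.025, -0.142, 0],
  ],
)

```text
clock: 13.85
tcp_pos: [0.4555, -0.1215, 0.1344]
orientation: [0.283, 3.12, -0.0]
contact_force: [1.0, 1.6, -0.5]
grip_width: 0.0133
gripper_force: 79.1
```

Run:
```python
from h import *
exec(open('st.py').read().split("if len(sys")[0])
print('tilt',np.degrees(np.arccos(-R0[2,2])))
im={}
for n in('scene','top'):
    i=np.ascontiguousarray(eyes.grab_frame(n)[:,:,::-1]);im[n]=i;q=proj(cam(n),[.531,-.221,.0185])[0]
    g=cv2.cvtColor(i,cv2.COLOR_BGR2HSV);m=(g[...,1]<40)&(g[...,2]>110)
    print(n,'jar',q,'pocket',proj(cam(n),P)[0],[(bb[0].round(1),bb[1]) for bb in blobs(m,15,900) if min(np.hypot(*(bb[0]-q)),np.hypot(*(bb[0]-proj(cam(n),P)[0])))<35])
a=cv2.resize(im['top'][160:260,290:390],(400,400),interpolation=cv2.INTER_CUBIC);b=cv2.resize(im['scene'][80:200,160:280],(400,400),interpolation=cv2.INTER_CUBIC)
cv2.imwrite('pics/v9.png',np.hstack([a,b]))
```

```text
t 13.85 tcp [ 0.4555 -0.1215  0.1344] yaw -0.181 pocket world [ 0.5302 -0.1352  0.1078] tray 0.0219 -0.3203 sole 0.0924 F [ 1.   1.6 -0.5]
tilt 0.5105059208909115
scene jar [206.19453814 149.57656742] pocket [225.50389506 134.70549204] [(array([199.2, 135.7]), np.int32(202))]
top jar [343.63087402 212.05907452] pocket [314.6410934  207.13288383] [(array([349.1, 200.9]), np.int32(488)), (array([348. , 223.2]), np.int32(368))]
```

View pics/v9.png

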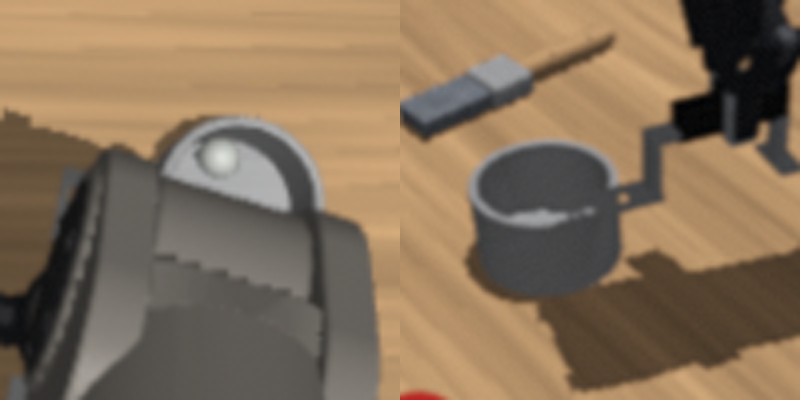

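The top crop shows the white ball lying in the jar at (220,155), and the scoop's pocket is empty in the scene crop. I go back for the middle-lane ball.

Request:
step_arm(
  rows=[
    [0.012, 0.2, -0.02, 0, 0, 0],
    [0.012, 0.2, -0.02, 0, 0, 0],
    [0.012, 0.2, -0.02, 0, 0, 0],
    [0.012, 0.2, -0.02, 0, 0, 0],
  ],
)

```text
clock: 14.28
tcp_pos: [0.4632, 0.0079, 0.1213]
orientation: [0.26, 3.13, 0.007]
contact_force: [0.3, -0.2, -1.5]
grip_width: 0.0126
gripper_force: 79.1
```

Request:
step_arm(
  rows=[
    [0.012, 0.2, -0.02, 0, 0, 0],
    [0.012, 0.2, -0.02, 0, 0, 0],
    [0.012, 0.2, -0.02, 0, 0, 0],
    [0.012, 0.2, -0.02, 0, 0, 0],
  ],
)

```text
clock: 14.62
tcp_pos: [0.4705, 0.1284, 0.1094]
orientation: [0.259, 3.129, 0.008]
contact_force: [0.4, -0.2, -1.5]
grip_width: 0.0131
gripper_force: 79.0
```

Request:
step_arm(
  rows=[
    [0.005, 0.13, -0.01, 0, 0, 0],
    [0.005, 0.13, -0.01, 0, 0, 0],
    [0.005, 0.13, -0.01, 0, 0, 0],
    [0.005, 0.13, -0.01, 0, 0, 0],
    [0.005, 0.13, -0.01, 0, 0, 0],
  ],
)

```text
clock: 15.03
tcp_pos: [0.4732, 0.1973, 0.1032]
orientation: [0.275, 3.129, 0.0]
contact_force: [0.0, -0.7, -1.9]
grip_width: 0.0128
gripper_force: 79.0
```

Run:
```python
from h import *
exec(open('st.py').read().split("if len(sys")[0])
print('need tcp shift units',((np.array([.4728,.2004])-p[:2])/.6).round(4),'yaw units',((-.176-np.arctan2(s[1],s[0]))/np.pi).round(4),'tilt',R0[:,2])
for n in('scene','top'):
    i=np.ascontiguousarray(eyes.grab_frame(n)[:,:,::-1]);cv2.imwrite(f'pics/m_{n}.png',i);q=proj(cam(n),[.5909,.1776,.0175])[0]
    g=cv2.cvtColor(i,cv2.COLOR_BGR2HSV);m=(g[...,1]<40)&(g[...,2]>110)
    print(n,'ball1',q,'pocket',proj(cam(n),P)[0],[(bb[0].round(1),bb[1]) for bb in blobs(m,15,900) if np.hypot(*(bb[0]-q))<35])
```

```text
t 15.0333 tcp [0.4732 0.1973 0.1032] yaw -0.176 pocket world [0.5477 0.184  0.076 ] tray -0.017 -0.003 sole 0.0612 F [ 0.  -0.7 -1.9]
need tcp shift units [-0.0006  0.0052] yaw units -0.0002 tilt [ 4.76913751e-04  9.79225182e-05 -9.99999881e-01]
scene ball1 [305.47299006 282.34294571] pocket [331.87524832 249.88473545] [(array([307.5, 283.2]), np.int32(64)), (array([322.1, 299.4]), np.int32(191))]
top ball1 [182.44002392 183.16438446] pocket [174.02779394 196.9840912 ] [(array([185.5, 173.1]), np.int32(238)), (array([166.2, 180.8]), np.int32(69)), (array([181.4, 183.6]), np.int32(30)), (array([199. , 188.6]), np.int32(89))]
```

Request:
step_arm(
  rows=[
    [-0.001, 0.004, -0.03, 0, 0, 0],
    [-0.001, 0.004, -0.055, 0, 0, 0],
    [-0.001, 0.004, -0.06, 0, 0, 0],
    [-0.001, 0.004, -0.06, 0, 0, 0],
    [-0.001, 0.004, -0.06, 0, 0, 0],
  ],
)

```text
clock: 15.55
tcp_pos: [0.4731, 0.1996, 0.067]
orientation: [0.278, 3.129, -0.0]
contact_force: [0.4, -0.0, -1.2]
grip_width: 0.0128
gripper_force: 79.0
```

```bash
python3 st.py
```

```text
t 15.55 tcp [0.4731 0.1996 0.067 ] yaw -0.177 pocket world [0.5476 0.1863 0.0397] tray -0.0175 -0.0008 sole 0.025 F [ 0.4 -0.  -1.2]
blob [306.8 284. ] 72 tray 0.0268 0.0024
blob [322.1 299.1] 189 tray 0.0203 0.0365
```

Request:
step_arm(
  rows=[
    [0, 0, -0.015, 0, 0, 0],
    [0, 0, -0.028, 0, 0, 0],
    [0, 0, -0.032, 0, 0, 0],
    [0, 0, -0.032, 0, 0, 0],
  ],
)

```text
clock: 15.93
tcp_pos: [0.4721, 0.2002, 0.0464]
orientation: [-0.275, -3.128, 0.002]
contact_force: [0.2, -0.6, -0.9]
grip_width: 0.0131
gripper_force: 79.0
```

Request:
step_arm(
  rows=[
    [0.016, -0.003, 0, 0, 0, 0],
    [0.033, -0.006, 0, 0, 0, 0],
    [0.049, -0.009, 0, 0, 0, 0],
    [0.049, -0.009, 0, 0, 0, 0],
  ],
)

```text
clock: 16.27
tcp_pos: [0.5058, 0.1945, 0.0479]
orientation: [0.278, 3.125, 0.001]
contact_force: [-0.5, 0.2, -1.1]
grip_width: 0.0124
gripper_force: 79.1
```

```bash
python3 st.py
```

```text
t 16.2667 tcp [0.5058 0.1945 0.0479] yaw -0.178 pocket world [0.5804 0.1811 0.0209] tray 0.0157 -0.0001 sole 0.0059 F [-0.5  0.2 -1.1]
blob [368.8 264.5] 60 tray -0.0874 0.0178
blob [307.5 280.7] 63 tray 0.0225 -0.0023
blob [322.6 301.4] 59 tray 0.022 0.0401
```

Request:
step_arm(
  rows=[
    [0.004, -0.0007, 0, 0, 0, 0],
    [0.008, -0.0014, 0, 0, 0, 0],
    [0.012, -0.002, 0, 0, 0, 0],
    [0.015, -0.0025, 0, 0, 0, 0],
    [0.015, -0.0025, 0, 0, 0, 0],
  ],
)

```text
clock: 16.73
tcp_pos: [0.5117, 0.1936, 0.0474]
orientation: [0.276, 3.129, 0.0]
contact_force: [0.1, 0.5, -1.8]
grip_width: 0.0127
gripper_force: 79.0
```

Request:
step_arm(
  rows=[
    [0.001, 0, 0, 0, 0, 0],
    [0.001, 0, 0, 0, 0, 0],
    [0.001, 0, 0, 0, 0, 0],
  ],
)

```text
clock: 16.98
tcp_pos: [0.5117, 0.1937, 0.0473]
orientation: [-0.275, -3.129, -0.0]
contact_force: [0.2, -0.0, -0.5]
grip_width: 0.013
gripper_force: 79.0
```

```bash
python3 st.py
```

```text
t 16.9833 tcp [0.5117 0.1937 0.0473] yaw -0.175 pocket world [0.5862 0.1805 0.02  ] tray 0.0215 0.0003 sole 0.0053 F [ 0.2 -0.  -0.5]
blob [365.7 265.8] 62 tray -0.081 0.0176
blob [309.1 282.1] 68 tray 0.0215 0.0012
blob [322.2 301.2] 67 tray 0.0223 0.0397
```

Request:
step_arm(
  rows=[
    [-0.003, 0.0005, 0, 0, 0, 0],
    [-0.007, 0.0012, 0, 0, 0, 0],
    [-0.012, 0.002, 0, 0, 0, 0],
    [-0.016, 0.003, 0, 0, 0, 0],
    [-0.016, 0.003, 0, 0, 0, 0],
  ],
)

```text
clock: 17.45
tcp_pos: [0.5013, 0.1957, 0.0472]
orientation: [-0.274, -3.129, 0.0]
contact_force: [-0.0, 0.3, -2.1]
grip_width: 0.0128
gripper_force: 79.0
```

```bash
python3 st.py
```

```text
t 17.45 tcp [0.5013 0.1957 0.0472] yaw -0.175 pocket world [0.5758 0.1825 0.0199] tray 0.0109 0.0004 sole 0.0052 F [-0.   0.3 -2.1]
blob [370.6 263.7] 53 tray -0.0913 0.0179
blob [314.8 279.9] 62 tray 0.011 0.0019
blob [322.  301.7] 66 tray 0.0231 0.0402
```

Request:
step_arm(
  rows=[
    [-0.003, 0.0005, 0, 0, 0, 0],
    [-0.006, 0.001, 0, 0, 0, 0],
    [-0.006, 0.001, 0, 0, 0, 0],
  ],
)

```text
clock: 17.75
tcp_pos: [0.4981, 0.1961, 0.0473]
orientation: [-0.275, -3.129, 0.0]
contact_force: [-0.1, -0.6, -2.1]
grip_width: 0.0125
gripper_force: 79.0
```

Request:
step_arm(
  rows=[
    [0, 0, 0.01, 0, 0, 0],
    [0, 0, 0.025, 0, 0, 0],
    [0, 0, 0.045, 0, 0, 0],
    [0, 0, 0.07, 0, 0, 0],
    [0, 0, 0.09, 0, 0, 0],
  ],
)

```text
clock: 18.17
tcp_pos: [0.4992, 0.1961, 0.1034]
orientation: [0.276, 3.128, 0.001]
contact_force: [0.3, 0.7, -1.3]
grip_width: 0.013
gripper_force: 79.0
```

Request:
step_arm(
  rows=[
    [0, 0, 0.02, 0, 0, 0],
    [0, 0, 0.035, 0, 0, 0],
    [0, 0, 0.045, 0, 0, 0],
    [0, 0, 0.048, 0, 0, 0],
    [0, 0, 0.048, 0, 0, 0],
  ],
)

```text
clock: 18.58
tcp_pos: [0.4988, 0.1962, 0.1307]
orientation: [0.275, 3.129, 0.001]
contact_force: [-0.9, -0.7, -1.7]
grip_width: 0.0129
gripper_force: 79.0
```

```bash
cat > pk.py <<'E'
from h import *
exec(open('st.py').read().split("if len(sys")[0])
print('joints',np.round(o['joints'],2),'tilt',np.degrees(np.arccos(-R0[2,2])).round(1))
for n in('scene','top'):
    i=np.ascontiguousarray(eyes.grab_frame(n)[:,:,::-1]);cv2.imwrite(f'pics/p_{n}.png',i);q=proj(cam(n),P)[0]
    g=cv2.cvtColor(i,cv2.COLOR_BGR2HSV);m=(g[...,1]<40)&(g[...,2]>110)
    print(n,'pocket',q,[(bb[0].round(1),bb[1]) for bb in blobs(m,15,900) if np.hypot(*(bb[0]-q))<20])
E
python3 pk.py
```

```text
t 18.5833 tcp [0.4988 0.1962 0.1307] yaw -0.176 pocket world [0.5734 0.183  0.1035] tray 0.0084 0.0004 sole 0.0887 F [-0.9 -0.7 -1.7]
joints [-0.68  0.4   0.23  2.   -0.13  0.75  1.03] tilt 0.1
scene pocket [321.69389771 246.33371778] [(array([322.2, 247. ]), np.int32(97))]
top pocket [172.80150761 183.94767154] [(array([170.3, 168.7]), np.int32(30)), (array([169.5, 182.5]), np.int32(64))]
```

Request:
step_arm(
  rows=[
    [-0.001, -0.015, 0, 0, 0, 0],
    [-0.004, -0.045, 0, 0, 0, 0],
    [-0.008, -0.08, 0, 0, 0, 0],
    [-0.012, -0.115, 0, 0, 0, 0],
    [-0.017, -0.154, 0, 0, 0, 0],
  ],
)

```text
clock: 19.1
tcp_pos: [0.4878, 0.1023, 0.1295]
orientation: [-0.275, -3.129, 0.001]
contact_force: [0.2, -0.4, -1.3]
grip_width: 0.0125
gripper_force: 79.0
```

Request:
step_arm(
  rows=[
    [-0.004, -0.038, 0, 0, 0, 0],
    [-0.008, -0.076, 0, 0, 0, 0],
    [-0.012, -0.114, 0, 0, 0, 0],
    [-0.016, -0.152, 0, 0, 0, 0],
    [-0.02, -0.19, 0, 0, 0, 0],
  ],
)

```text
clock: 19.52
tcp_pos: [0.4754, -0.0122, 0.1296]
orientation: [-0.276, -3.128, 0.001]
contact_force: [1.2, -0.3, -2.0]
grip_width: 0.0125
gripper_force: 79.0
```

Request:
step_arm(
  rows=[
    [-0.004, -0.038, 0, 0, 0, 0],
    [-0.008, -0.076, 0, 0, 0, 0],
    [-0.012, -0.114, 0, 0, 0, 0],
    [-0.016, -0.15, 0, 0, 0, 0],
    [-0.02, -0.183, 0, 0, 0, 0],
  ],
)

```text
clock: 19.93
tcp_pos: [0.4632, -0.1222, 0.1296]
orientation: [-0.277, -3.128, 0.001]
contact_force: [-0.0, 0.6, -2.7]
grip_width: 0.0128
gripper_force: 79.0
```

Request:
step_arm(
  rows=[
    [-0.004, -0.03, 0, 0, 0, 0],
    [-0.008, -0.06, 0, 0, 0, 0],
    [-0.012, -0.09, 0, 0, 0, 0],
    [-0.015, -0.115, 0, 0, 0, 0],
    [-0.016, -0.13, 0, 0, 0, 0],
  ],
)

```text
clock: 20.35
tcp_pos: [0.4533, -0.2006, 0.1297]
orientation: [-0.28, -3.128, 0.001]
contact_force: [0.2, -0.2, -1.4]
grip_width: 0.013
gripper_force: 79.1
```

Request:
step_arm(
  rows=[
    [0, -0.01, 0, 0, 0, 0],
    [0, -0.014, 0, 0, 0, 0],
    [0, -0.014, 0, 0, 0, 0],
  ],
)

```text
clock: 20.6
tcp_pos: [0.4547, -0.2066, 0.1299]
orientation: [-0.276, -3.129, -0.0]
contact_force: [0.2, -0.0, -2.9]
grip_width: 0.0129
gripper_force: 79.0
```

```bash
python3 pk.py
```

```text
t 20.6 tcp [ 0.4547 -0.2066  0.1299] yaw -0.176 pocket world [ 0.5292 -0.2199  0.1026] tray 0.0359 -0.4039 sole 0.0879 F [ 0.2 -0.  -2.9]
joints [ 0.02  0.36  0.34  2.09 -0.18  0.72  1.87] tilt 0.0
scene pocket [203.65836036 118.06958953] []
top pocket [351.71191463 208.8783802 ] [(array([356.5, 193.1]), np.int32(67)), (array([345.2, 198.6]), np.int32(23)), (array([352.6, 208.3]), np.int32(34)), (array([359.5, 214.6]), np.int32(36))]
```

Request:
step_arm(
  rows=[
    [0.008, -0.002, 0.003, 0.005, 0.028, 0],
    [0.016, -0.004, 0.005, 0.01, 0.056, 0],
    [0.024, -0.006, 0.007, 0.015, 0.085, 0],
    [0.032, -0.007, 0.008, 0.02, 0.113, 0],
    [0.039, -0.008, 0.009, 0.025, 0.142, 0],
  ],
)

```text
clock: 21.12
tcp_pos: [0.4794, -0.2103, 0.1359]
orientation: [-0.233, -2.677, -0.054]
contact_force: [-0.2, -0.5, -1.5]
grip_width: 0.013
gripper_force: 79.1
```

Request:
step_arm(
  rows=[
    [0.008, -0.001, 0.002, 0.005, 0.028, 0],
    [0.016, -0.003, 0.004, 0.01, 0.056, 0],
    [0.024, -0.004, 0.004, 0.015, 0.085, 0],
    [0.032, -0.005, 0.004, 0.02, 0.113, 0],
    [0.039, -0.006, 0.004, 0.025, 0.142, 0],
  ],
)

```text
clock: 21.53
tcp_pos: [0.5029, -0.2138, 0.1378]
orientation: [-0.193, -2.226, -0.094]
contact_force: [0.0, 0.0, -0.9]
grip_width: 0.0126
gripper_force: 79.2
```

Request:
step_arm(
  rows=[
    [0, 0, 0, 0, 0, 0],
    [0, 0, 0, 0, 0, 0],
    [0, 0, 0, 0, 0, 0],
    [0, 0, 0, 0, 0, 0],
  ],
)

```text
clock: 21.87
tcp_pos: [0.5015, -0.215, 0.1391]
orientation: [-0.197, -2.232, -0.094]
contact_force: [-0.2, 0.1, -1.3]
grip_width: 0.0129
gripper_force: 79.3
```

Request:
step_arm(
  rows=[
    [-0.008, 0.001, 0, -0.005, -0.028, 0],
    [-0.016, 0.003, 0, -0.01, -0.056, 0],
    [-0.024, 0.004, 0, -0.015, -0.085, 0],
    [-0.032, 0.005, 0, -0.02, -0.113, 0],
    [-0.039, 0.006, 0, -0.025, -0.142, 0],
  ],
)

```text
clock: 22.28
tcp_pos: [0.4781, -0.2115, 0.1397]
orientation: [-0.237, -2.688, -0.053]
contact_force: [-0.2, 0.1, -1.3]
grip_width: 0.0127
gripper_force: 79.1
```

Request:
step_arm(
  rows=[
    [-0.008, 0.002, 0, -0.005, -0.028, 0],
    [-0.016, 0.004, 0, -0.01, -0.056, 0],
    [-0.024, 0.006, 0, -0.015, -0.085, 0],
    [-0.032, 0.007, 0, -0.02, -0.113, 0],
    [-0.039, 0.008, 0, -0.025, -0.142, 0],
  ],
)

```text
clock: 22.7
tcp_pos: [0.4543, -0.2066, 0.1399]
orientation: [0.276, 3.121, -0.001]
contact_force: [0.2, -0.6, -1.3]
grip_width: 0.013
gripper_force: 79.1
```

Request:
step_arm(
  rows=[
    [0, 0.1, 0, 0, 0, 0],
    [0, 0.2, 0, 0, 0, 0],
    [0, 0.28, 0, 0, 0, 0],
    [0, 0.28, 0, 0, 0, 0],
    [0, 0.28, 0, 0, 0, 0],
  ],
)

```text
clock: 23.12
tcp_pos: [0.4544, -0.0304, 0.1392]
orientation: [0.26, 3.129, 0.007]
contact_force: [0.0, -0.6, 0.5]
grip_width: 0.0127
gripper_force: 79.1
```

```bash
python3 pk.py
python3 - <<'E'
from h import *
im=cv2.imread('pics/p_top.png');g=cv2.cvtColor(im,cv2.COLOR_BGR2GRAY)
c=cam('top')
w=cv2.resize(g[175:245,315:385],None,fx=4,fy=4,interpolation=cv2.INTER_CUBIC)
h=cv2.HoughCircles(w,cv2.HOUGH_GRADIENT,1,25,param1=80,param2=14,minRadius=15,maxRadius=32)
if h is not None:
    for x,y,rr in h[0]:
        px=[315+x/4,175+y/4];print(np.round(px,1),rr/4,onz(c,px,.0185)[0].round(4),g[int(px[1]),int(px[0])])
print(g[185:238:3,324:374:3])
E
```

```text
t 23.1167 tcp [ 0.4544 -0.0304  0.1392] yaw -0.166 pocket world [ 0.5291 -0.0428  0.112 ] tray 0.0046 -0.2296 sole 0.0972 F [ 0.  -0.6  0.5]
joints [-0.32  0.27  0.29  2.18 -0.13  0.7   1.46] tilt 0.3
scene pocket [253.79658092 155.72554432] []
top pocket [273.12066922 206.15954468] [(array([280.4, 216.6]), np.int32(368))]
[345.9 223.6] 5.6 [ 0.5027 -0.2265  0.0185] 195
[344.4 199.1] 5.325 [ 0.5631 -0.223   0.0185] 209
[[152 151 150 150 150 150 150 150 151 151 152 152 152 152 153 153 152]
 [159 159 159 160 158 148 141 143 149 155 155 162 162 162 162 161 162]
 [145 145 146 133  79 108 154 148 123 134 153 163 150 153 154 154 156]
 [154 154 115  82 127 126  92 112  93  80  78  79 142 156 157 158 159]
 [159 155  82 119 153 129 162 197 175 164 113  75  75 127 155 155 156]
 [150  89  68 153 168 129 170 208 184 169 168 137  73  71 157 160 163]
 [150  66 116 162 166 166 139 160 160 168 170 169  97  69  79 159 160]
 [161  58 135 167 168 167 167 167 168 169 170 170 163  68  66 162 160]
 [161  59 150 168 168 168 168 168 169 171 171 172 171  71  62 148 153]
 [143  62 146 168 169 168 168 168 167 169 169 170 170  67  61 150 154]
 [157  65 110 160 167 167 167 168 168 169 170 171 165  61  62 164 157]
 [154  74  73 162 166 165 145 135 159 167 169 169 128  61  87 163 166]
 [150 121  70 132 162 164 110 171 175 165 169 103  68  64 157 149 150]
 [155 154  87  73 152 155 139 199 206 136 101  80  67 148 145 143 144]
 [152 152 150  90  75 123 162 132 118  95  81 129 159 144 141 137 138]
 [153 153 154 153 134  90  83 116 136 145 150 153 154 154 154 154 152]
 [157 157 158 159 159 160 159 158 160 163 164 163 164 164 161 162 158]
 [151 152 153 154 155 152 152 153 154 155 154 155 156 156 156 156 157]]
```

Both balls lie in the jar, at 29 and 32 mm from its centre and touching the wall. I now set the scoop down here on free bench.

Request:
step_arm(
  rows=[
    [0, 0, -0.04, 0, 0, 0],
    [0, 0, -0.08, 0, 0, 0],
    [0, 0, -0.12, 0, 0, 0],
    [0, 0, -0.12, 0, 0, 0],
    [0, 0, -0.12, 0, 0, 0],
  ],
)

```text
clock: 23.63
tcp_pos: [0.4537, -0.0403, 0.066]
orientation: [-0.28, -3.127, 0.001]
contact_force: [0.7, 0.3, -1.5]
grip_width: 0.0127
gripper_force: 79.0
```

Request:
step_arm(
  rows=[
    [0, 0, -0.01, 0, 0, 0],
    [0, 0, -0.02, 0, 0, 0],
    [0, 0, -0.025, 0, 0, 0],
    [0, 0, -0.025, 0, 0, 0],
    [0, 0, -0.025, 0, 0, 0],
  ],
)

```text
clock: 24.05
tcp_pos: [0.4549, -0.0386, 0.0511]
orientation: [0.275, 3.129, 0.0]
contact_force: [0.2, -0.3, -1.1]
grip_width: 0.013
gripper_force: 79.0
```

Sole is about 9 mm up; I lower it in steps.

Request:
step_arm(
  rows=[
    [0, 0, -0.006, 0, 0, 0],
    [0, 0, -0.011, 0, 0, 0],
    [0, 0, -0.013, 0, 0, 0],
    [0, 0, -0.013, 0, 0, 0],
  ],
)

```text
clock: 24.38
tcp_pos: [0.4547, -0.0385, 0.0429]
orientation: [-0.275, -3.129, -0.0]
contact_force: [-0.1, -0.5, -2.3]
grip_width: 0.013
gripper_force: 79.4
```

Request:
step_arm(
  rows=[
    [0, 0, -0.001, 0, 0, 0],
    [0, 0, -0.001, 0, 0, 0],
    [0, 0, -0.001, 0, 0, 0],
  ],
)

```text
clock: 24.63
tcp_pos: [0.4548, -0.0385, 0.0427]
orientation: [0.276, 3.129, 0.0]
contact_force: [-0.5, 0.6, 2.7]
grip_width: 0.0128
gripper_force: 80.0
```

Contact felt, so I release, wait and rise.

Request:
step_arm(
  rows=[
    [0, 0, 0, 0, 0, 0],
    [0, 0, 0, 0, 0, 0],
    [0, 0, 0, 0, 0, 0],
    [0, 0, 0, 0, 0, 0],
    [0, 0, 0, 0, 0, 0],
  ],
  jaw=0,
)

```text
clock: 25.05
tcp_pos: [0.4548, -0.0385, 0.0425]
orientation: [0.275, 3.129, 0.0]
contact_force: [-0.4, 0.4, -0.6]
grip_width: 0.0723
gripper_force: 0.0
```

Request:
step_arm(
  rows=[
    [0, 0, 0, 0, 0, 0],
    [0, 0, 0.02, 0, 0, 0],
    [0, 0, 0.06, 0, 0, 0],
    [0, 0, 0.12, 0, 0, 0],
    [0, 0, 0.18, 0, 0, 0],
  ],
)

```text
clock: 25.47
tcp_pos: [0.4537, -0.0388, 0.1511]
orientation: [-0.276, -3.127, 0.001]
contact_force: [1.5, 0.9, 1.1]
grip_width: 0.085
gripper_force: 0.0
```

Request:
step_arm(
  rows=[
    [0, 0, 0.05, 0, 0, 0],
    [0, 0, 0.05, 0, 0, 0],
    [0, 0, 0.05, 0, 0, 0],
    [0, 0, 0.05, 0, 0, 0],
    [0, 0, 0.05, 0, 0, 0],
  ],
)

```text
clock: 25.88
tcp_pos: [0.4538, -0.0385, 0.1794]
orientation: [-0.275, -3.127, 0.001]
contact_force: [0.2, 0.9, -1.0]
grip_width: 0.0854
gripper_force: 0.0
```

Run:
```python
from h import *
o=r.get_obs();print(o['clock'],o['tcp_pos'],o['contact_force'])
im=np.ascontiguousarray(eyes.grab_frame('wrist')[:,:,::-1]);cv2.imwrite('pics/e.png',im);c=cam('wrist',o)
m=(im.max(2)<50);m[240:]=0
for b in blobs(m,300,20000):
    rc=rect(b[2]);P=onz(c,cv2.boxPoints(rc),.058);print(b[0],rc,P.mean(0).round(4),[np.linalg.norm(P[i]-P[i-1]).round(4) for i in range(2)])
t=np.ascontiguousarray(eyes.grab_frame('top')[:,:,::-1]);g=cv2.cvtColor(t,cv2.COLOR_BGR2HSV)
mm=(g[...,1]<60)&(g[...,2]>170)
print([(b[0].round(1),b[1],onz(cam('top'),b[0],.0175)[0].round(3)) for b in blobs(mm,8,60) if 150<b[0][0]<215 and 160<b[0][1]<210])
```

```text
25.8833 [ 0.45380077 -0.03851761  0.1794027 ] [ 0.18667664  0.92921769 -1.04834032]
[361.09451986  35.78230266] ((363.5, 31.5), (63.0, 113.0), 90.0) [0.3586 0.0506 0.058 ] [np.float64(0.039), np.float64(0.0743)]
[257.31081081 190.50822562] ((257.5, 191.0), (96.0, 17.0), 90.0) [ 0.4564 -0.0391  0.058 ] [np.float64(0.0754), np.float64(0.0124)]
[456.46231156 213.68718593] ((456.7162170410156, 213.2027130126953), (15.617903709411621, 54.74486541748047), 9.462322235107422) [0.5    0.1095 0.058 ] [np.float64(0.0128), np.float64(0.044)]
[497.60215054 217.66513057] ((497.59619140625, 218.01922607421875), (15.297059059143066, 45.6950569152832), 11.309932708740234) [0.5095 0.1411 0.058 ] [np.float64(0.0128), np.float64(0.0369)]
[(array([166. , 181.6]), np.int32(39), array([0.594, 0.219, 0.017]))]
```

The scoop stands upright, with the bar seen at its nominal 75 × 12 mm and centred where I set it down. The third ball is still in its lane and the arm is clear.

```bash
python3 -c "
from bench import r
print(r.hand_in())"
```

```text
the job is handed in; nothing more can be done
None
```

I handed the job in at about 26 s. Two balls are in the jar, the third is still in its tray lane, and the scoop is standing upright on the bench, released; the hand-in printed no verdict.

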